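Square up the bench vise on its swivel base and clamp it

ROBOT

A 7-joint arm with a two-finger parallel gripper is mounted at the origin on the work surface. World frame = base frame: x ahead of the robot, y to its left, z up, the work surface at z = 0. Lengths are in m, angles in rad, forces in N, time in s.
With the tool pointing down it reaches from about 0.4 to 0.875 m from the base axis. Payload 19.3 kg.
Tool frame: the origin (TCP) lies at the centre of the arm's flange, where the gripper is bolted on; the fingertips stand 173 mm ahead of it and the grasp point (between the pads) lies 155 mm ahead of it; x points along the fingers, y is the direction in which the jaws open and shut, and the axes are right-handed (so a half turn about x gives the same grasp; the last joint's range is limited). The gripper opens to 85 mm and grips with 20 to 120 N. Pads are 22 mm wide; open, the fingers measure 114 mm over their backs; the gripper's body (76 mm by 85 mm) begins 54 mm behind the grasp point. The pads swing forward as they close: fully open they stand 13 mm farther back than shut.
Start: joints at [-1.271, 0.521, -0.036, 1.599, 0.021, 1.021, -0.113], TCP at [0.226, 0.583, 0.405] pointing down, gripper open.
Joint ranges: [-2.91, 2.91], [-0.3, 2.13], [-1.5, 1.42], [0.17, 2.43], [-1.26, 4.41], [0.16, 1.93], [-2.52, 2.52]. Speed limits (rad/s): [1.89, 1.89, 2.39, 2.39, 3.01, 3.01, 3.01].

INTERFACE

Orientations are given as a 3x3 rotation matrix whose columns are the frame's x, y, z axes.
In Python, from cell import bot, optics gives the robot as it stands. The module is installed in compiled form; this text tells all that it offers.
- The arm moves only by the shell command python3 -m pendant 'ROWS'. ROWS is JSON, a list of rows, each an object of numbers: "dx", "dy", "dz": the shift along the tool's x, y, z in cm; "wx", "wy", "wz": the turn, a rotation vector about the tool's x, y, z in degrees; "fingers": the finger opening in cm, from 0 to 8.54. In form: [{"dx": .., "dy": .., "dz": .., "wx": .., "wy": .., "wz": .., "fingers": ..}, ...]. A call has 1 to 8 rows; each row shifts and turns the pose as measured when the row begins, along the tool's axes as they then stand; what a row does not reach is not made up. A row lasts 1/10 s, in which the tool goes at most 50 mm and 8.59 degrees, less where a joint would pass 70% of its speed; a pose out of reach is approached as far as the arm can. A call is refused whole if a number of a shift passes 5 or a number of a turn 8.59, either way. A call with a gripper value outside its range is refused whole. The fingers move at their own pace and stop on an object; the grip force is fixed at half the most. Time passes only in rows, so rows that do not move let the fingers close. It gives the time, the measured TCP pose, the force and the opening at its end, in the units of the state.
- bot.get_obs(): the state, without advancing time (a new reading comes with each control period).
- optics.capture(name): name is "scene" or "top"; returns a dict with "frame" (420x560x3 uint8, red, green, blue), "range_z" (420x560 float32, m along the optical axis (not along the pixel's ray), 0 where there is no reading), "intrinsics" (3x3 intrinsics, pixels), "rvec" (rotation vector, rad) and "tvec" (3), from world to camera coordinates, as OpenCV has them. Camera axes: x right, y down, z forward; pixel columns grow to the right and rows downward; lengths in m; the calibration is good to about 2 mm. A picture is of the moment at which its call begins.
- bot.sign_off(): hands the job in, once; it reports no verdict.
The state is a dict: "t": time; "joint_positions": joint angles; "joint_vel": joint speeds; "tau": joint torques, N m; "tcp_pos": TCP position; "orientation": TCP orientation; "contact_force": force on the tool from outside, world axes, zero at the start; "moment": the same for the moment, N m; "gripper_width": finger opening in m.
Only numpy, scipy, OpenCV 4.12 (cv2) and the standard library are available. Lean on these libraries where they do the work, as an engineer would, in place of code of your own. Each camera call takes 0.05 s, during which the arm holds its last target.

TASK

The bench vise has been left swung out of square with its clamp lever loose. Swing the vise round on its swivel base until the index line on its turntable meets the long zero line on the base, then press the clamp lever all the way down flat to lock it there. Leave everything else on the bench where it lies.

Things in the scene. Friction and masses are not known exactly. Their poses are not given: they have to be found in the camera images.
- vise_base: dark cast-iron base of the bench vise, bolted down: a disc 205 mm across, 25 mm high, four lugs out to 144 mm from the swivel axis. Origin on that axis at the bench top; cannot move. When the vise is square its spindle end points to the base's -x, its anvil to +x. The base's -y side has the scale (short pale lines every 10 degrees, the long zero line exactly at -y), its +y side the clamp lever
- vise (a joint): swivel angle of the vise, rad: 0 with the index line on the zero line, positive counter-clockwise seen from above. Starts at 0.45 to 1.0, so the spindle end must be pushed from the base's -y side towards +y. Range -0.5 to 1.35. It turns with an even drag of 1 Nm (10 N at the slide) and stays where it is left: no spring, no coasting. Pressing the clamp lever does not turn it
- slide_side (a point): the place to push: on the flat upright right side (the index line's side) of the vise's slide, the dark bar that sticks out under the front jaw towards the spindle. 104 mm from the swivel axis along the slide, 27 mm off its centre line, 99 mm above the bench; turns with the vise. The slide is 55 mm wide, z = 80 to 117 mm, bare from 50 to 119 mm in front of the axis
- jaws (a point): top of the jaws, on the swivel axis, 160 mm above the bench. Both jaws together are 95 mm wide and reach 50 mm to either side of the axis along the vise, z = 128 to 160 mm; a flat aluminium bracket, tight in them, stands up to z = 181 mm. Behind them the body is 70 mm wide and reaches 107 mm from the axis, with a small anvil on top, up to z = 146 mm. Nothing on the vise moves by itself
- spindle_head (a point): centre of the steel spindle head, 31 mm across, 139 mm in front of the swivel axis (119 to 153 mm), 99 mm above the bench; a steel bar, with ball ends 19 mm across, hangs upright through it, z = 18 to 131 mm. Both are tight and turn with the vise only
- index_line (a point): centre of the index line, a pale line 4 mm wide and 17 mm long on top of the vise's round turntable (145 mm across, top 35 mm above the bench), 61 mm from the swivel axis; it runs radially out to the turntable's edge and down it
- zero_line (a point): centre of the zero line, a pale line 4 mm wide and 18 mm long on the base's rim, 82 mm from the swivel axis and 25 mm above the bench, radial, just outside the turntable
- lock_lever (a joint): angle of the clamp lever, rad: 0 raised 45 degrees (loose), 0.785 lying level, pointing straight out from the base (clamped, at its stop). Starts at 0 to 0.1. It swings in the upright plane x = 0 of the base, on the +y side, with an even drag of 0.8 Nm (about 8 N near its end) and stays where it is left
- lever_pin (a point): the clamp lever's pin: 90 mm from the swivel axis towards the base's +y, 27 mm above the bench, between two ears 43 mm high that reach 111 mm from the axis
- lever_tip (a point): centre of the top face of the clamp lever's wider end, 101 mm along the lever from its pin. A bright steel lever, 120 mm long from the pin, 20 mm wide and 11 mm thick, its last 37 mm 30 mm wide and 14 mm thick. This point is about 104 mm above the bench and 157 mm from the swivel axis when raised, 34 mm and 191 mm when flat
- wrench: bystander: steel wrench, 170 mm long, lying behind the vise; origin under its middle
- screwdriver: bystander: black-handled screwdriver, 180 mm long, lying to the right of the vise; origin under its middle
- hex_nut: bystander: large steel hex nut, 35 mm across and 13 mm high, in front of the vise on the left; origin under its centre
- tape_roll: bystander: black roll of tape lying flat, 76 mm across, 19 mm high, on the right; origin under its centre
- solder_spool: bystander: aluminium-grey spool, 54 mm across, 34 mm high, at the back left; origin under its centre
- screw_tin: bystander: small open steel tin, 80 mm across, 32 mm high, on the left; origin under its centre
- multimeter: bystander: black and grey multimeter, 85 x 165 mm and 45 mm high, lying face up on the right; origin under its centre

How it is judged:
On the way, in this order (a step that is already met when the one before it is completed fails the run):
1. with the clamp lever still loose, the vise is swung until its index line meets the zero line (within 0.06 rad, 3.4 degrees) (value of joint vise between -0.06 and 0.06 rad and value of joint lock_lever below 0.3 rad), for 0.3 s.
2. the clamp lever is pressed down flat (within 0.06 rad of its stop) (value of joint lock_lever above 0.725 rad), for 0.2 s.
At the end, for the whole second after the job is handed in: the vise's index line is on the zero line within 0.06 rad (3.4 degrees), the vise is still, and the clamp lever lies flat within 0.06 rad (value of joint vise between -0.06 and 0.06 rad and velocity of joint vise between -0.02 and 0.02 rad/s and value of joint lock_lever above 0.725 rad); the robot touches nothing.
It fails at once if a bystander on the bench is moved by more than 30 mm (distance of any of wrench, screwdriver, hex_nut, tape_roll, solder_spool, screw_tin, multimeter from where it was at the start of the episode above 0.03 m).
It also fails if it takes over 51 s, if anything falls off the work surface, if the arm or the gripper's body presses on something with over 40 N, if the wrist force passes 120 N, or if a joint passes its speed limit or range.

## Working session

There is one attempt and no reset: what is moved stays moved. The work goes in short steps, Python scripts to look and compute and a shell command to move; the robot and the scene stay as the last step left them, time stands still between calls to the robot, and variables do not carry over. Pictures are saved under pics/ and viewed, and the job is handed in when it is done.

```bash
mkdir -p pics; python3 - <<'E'
from cell import bot, optics
import cv2,numpy as np
o=bot.get_obs();print({k:np.round(v,3).tolist() for k,v in o.items()})
for n in("scene","top"):
    c=optics.capture(n);cv2.imwrite(f"pics/{n}0.png",c["frame"][:,:,::-1]);np.savez(f"{n}0.npz",**c)
    print(n,c["intrinsics"],c["rvec"],c["tvec"])
E
```

```text
{'t': 0.0, 'joint_positions': [-1.271, 0.522, -0.036, 1.6, 0.021, 1.021, -0.113], 'joint_vel': [-0.003, 0.0, 0.0, 0.001, -0.002, 0.0, -0.002], 'tau': [0.0, -92.711, 1.979, -36.994, 0.018, 0.008, -0.0], 'tcp_pos': [0.226, 0.583, 0.404], 'orientation': [[-0.0, 0.361, 0.932], [-0.001, 0.932, -0.361], [-1.0, -0.001, 0.0]], 'contact_force': [0.014, 0.108, -0.31], 'moment': [0.0, 0.014, -0.012], 'gripper_width': 0.085}
scene [[398.6079695    0.         285.16735127]
 [  0.         398.6079695  207.81880764]
 [  0.           0.           1.        ]] [ 2.17503441  0.67222079 -0.29863399] [-0.45846397 -0.1501627   1.55775856]
top [[497.20197607   0.         282.96399271]
 [  0.         497.20197607 209.33248334]
 [  0.           0.           1.        ]] [ 2.13297515 -2.08587007  0.21111128] [-0.03776819  0.61484552  1.23191113]
```

View pics/scene0.png

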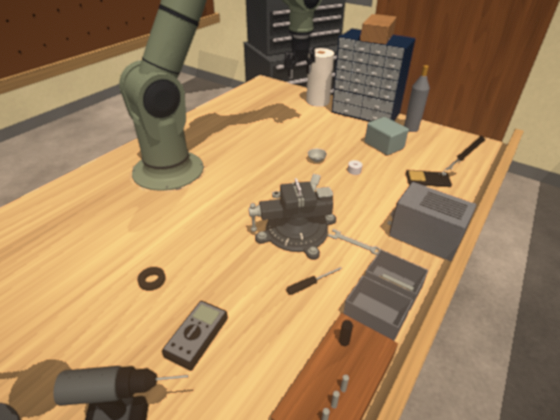

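View pics/top0.png

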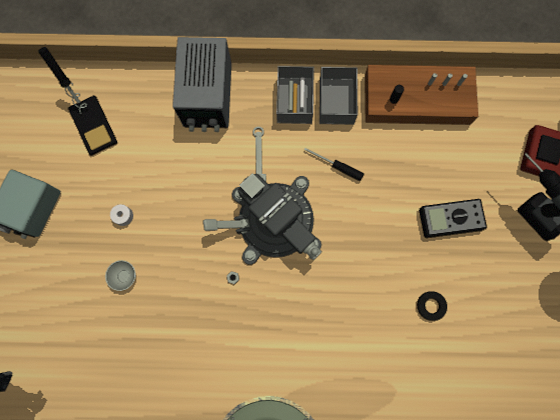

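The top view shows the vise at about (275,220). The spindle points down-right to (315,250), and the raised lever points left with its end at (210,225). I'll zoom in and fit the geometry.

```bash
cat > h.py <<'E'
import numpy as np,cv2
def load(n): return dict(np.load(n+".npz"))
def cloud(c):
    K=c["intrinsics"];z=c["range_z"];R,_=cv2.Rodrigues(c["rvec"]);v,u=np.mgrid[:z.shape[0],:z.shape[1]]
    p=np.stack([(u-K[0,2])/K[0,0]*z,(v-K[1,2])/K[1,1]*z,z],-1)
    P=(p-c["tvec"].reshape(3))@R
    P[z<=0]=np.nan
    return P
def ray(c,u,v,h):
    K=c["intrinsics"];R,_=cv2.Rodrigues(c["rvec"]);d=R.T@np.array([(u-K[0,2])/K[0,0],(v-K[1,2])/K[1,1],1]);o=-R.T@c["tvec"].reshape(3)
    return o+d*(h-o[2])/d[2]
def proj(c,P):
    return cv2.projectPoints(np.float64(P).reshape(-1,1,3),c["rvec"],c["tvec"],c["intrinsics"],None)[0].reshape(-1,2)
E
python3 - <<'E'
from h import *
c=load("top0");f=c["frame"][155:285,190:340,::-1]
cv2.imwrite("pics/topz.png",cv2.resize(f,None,fx=5,fy=4.6,interpolation=cv2.INTER_CUBIC))
c2=load("scene0");f=c2["frame"][160:270,235:385,::-1]
cv2.imwrite("pics/scenez.png",cv2.resize(f,None,fx=5,fy=5,interpolation=cv2.INTER_CUBIC))
P=cloud(c)
for (u,v) in [(237,196),(302,184),(314,252),(250,256),(208,225),(250,184),(275,215),(233,278),(120,276),(120,215),(258,132),(258,180)]:
    print(u,v,P[v,u].round(3))
E
```

```text
237 196 [0.658 0.101 0.025]
302 184 [ 0.696 -0.074  0.02 ]
314 252 [ 0.498 -0.102  0.129]
250 256 [0.496 0.06  0.027]
208 225 [0.562 0.162 0.109]
250 184 [0.66  0.058 0.148]
275 215 [ 0.581 -0.006  0.158]
233 278 [0.438 0.104 0.014]
120 276 [0.438 0.406 0.003]
120 215 [0.603 0.421 0.002]
258 132 [0.847 0.052 0.01 ]
258 180 [0.672 0.039 0.142]
```

View pics/topz.png

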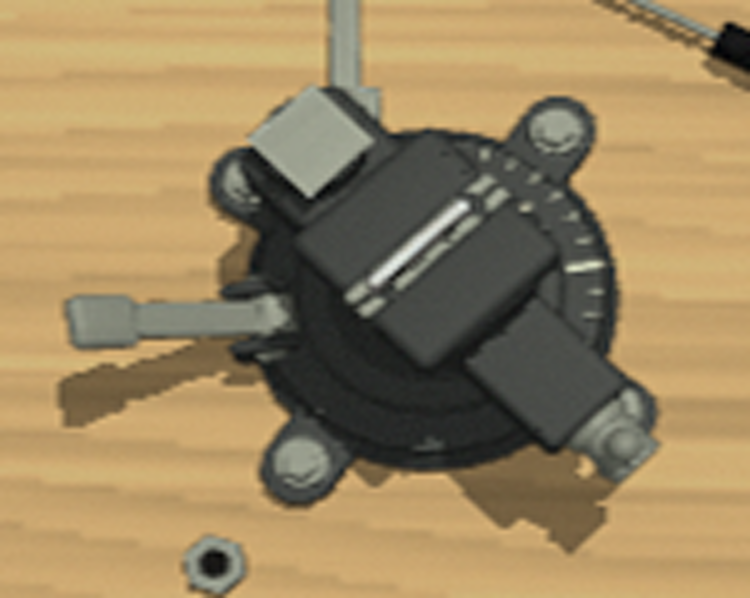

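View pics/scenez.png

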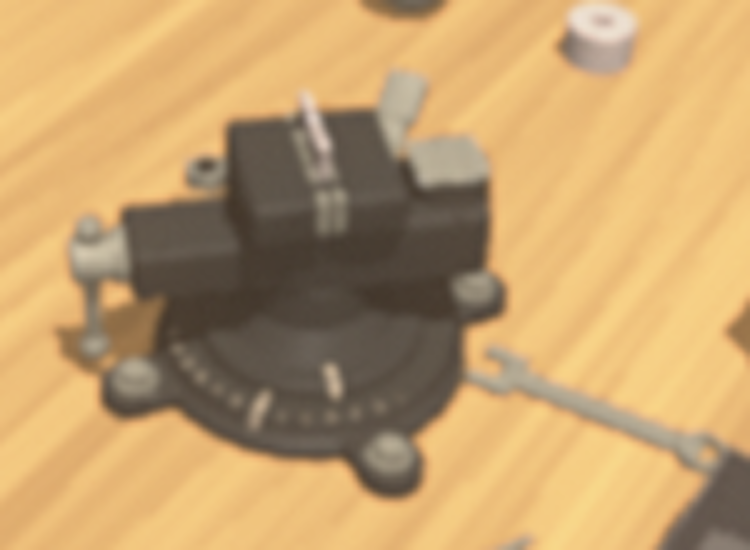

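```bash
python3 - <<'E'
from h import *
t=load("top0");s=load("scene0")
T=lambda x,y,h:ray(t,190+(x+.5)/5-.5,155+(y+.5)/4.6-.5,h)
S=lambda x,y,h:ray(s,235+(x+.5)/5-.5,160+(y+.5)/5-.5,h)
a,b,d=T(555,130,.027),T(300,462,.027),T(240,182,.025)
print("lugs",a,b,d, "mid",(a+b)/2)
print("scene lugs",S(390,450,.027),S(133,373,.027),S(478,287,.027), )
z1,z2=T(582,267,.025),S(260,410,.025);i=S(333,380,.035)
print("zero",z1,z2,"idx",i)
print("spindle ball top",T(627,440,.131))
P=cloud(t)
# jaw top centroid
m=(P[...,2]>.15)&(abs(P[...,0]-.58)<.12)&(abs(P[...,1])<.12)
q=P[m];print("jaws",m.sum(),q.mean(0),cv2.minAreaRect(np.float32(q[:,:2]*1000)))
q=q[q[:,2]<.166];
# slide top z .117
m=(abs(P[...,2]-.117)<.006)&(abs(P[...,0]-.55)<.15)&(abs(P[...,1])<.15);q=P[m]
print("slide",cv2.minAreaRect(np.float32(q[:,:2]*1000)),m.sum())
m=(P[...,2]>.05)&(P[...,1]>.1)&(P[...,1]<.25)&(abs(P[...,0]-.58)<.08);q=P[m]
print("lever",m.sum());
for lo in np.arange(.1,.19,.01):
    k=q[(q[:,1]>=lo)&(q[:,1]<lo+.01)]
    if len(k):print(k.mean(0).round(4),np.ptp(k,axis=0).round(3))
E
```

```text
lugs [ 0.69751284 -0.06980792  0.027     ] [0.49843676 0.06127403 0.027     ] [0.66279884 0.09989854 0.025     ] mid [ 0.5979748  -0.00426695  0.027     ]
scene lugs [ 0.70320996 -0.07696584  0.027     ] [ 0.53702201 -0.11081252  0.027     ] [0.67377648 0.0846177  0.027     ]
zero [ 0.61587705 -0.08561149  0.025     ] [ 0.61918259 -0.09126534  0.025     ] idx [ 0.64700903 -0.0523058   0.035     ]
spindle ball top [ 0.50176431 -0.10463534  0.131     ]
jaws 1559 [ 0.59664847 -0.00469852  0.15990623] ((615.3847045898438, 12.063018798828125), (149.16880798339844, 95.54279327392578), 44.612709045410156)
slide ((583.11376953125, -19.22968292236328), (257.80084228515625, 69.36206817626953), 45.22707748413086) 684
lever 296
[0.5749 0.1052 0.0533] [0.017 0.009 0.008]
[0.5731 0.1149 0.0595] [0.02  0.01  0.016]
[0.5714 0.1251 0.0679] [0.02  0.009 0.027]
[0.5699 0.1349 0.0765] [0.019 0.009 0.016]
[0.566  0.1452 0.0877] [0.024 0.01  0.019]
[0.5663 0.1551 0.0955] [0.03  0.01  0.019]
[0.5634 0.165  0.1043] [0.031 0.009 0.017]
[0.565  0.1733 0.1043] [0.027 0.005 0.01 ]
```

Fit results:
- Swivel axis is about (0.597, -0.0045) and base yaw about 0.2 rad.
- Spindle yaw is about 0.81, so the swivel angle is about 0.61.

Next I'll shut the fingers and travel high to the vise's -y side.

```bash
python3 -m pendant '[{"dy":-3.0,"dz":3.3,"fingers":0},{"dy":-3.0,"dz":3.3,"fingers":0},{"dy":-3.0,"dz":3.3,"fingers":0},{"dy":-3.0,"dz":3.3,"fingers":0},{"dy":-3.0,"dz":3.3,"fingers":0},{"dy":-3.0,"dz":3.3,"fingers":0},{"dy":-3.0,"dz":3.3,"fingers":0},{"dy":-3.0,"dz":3.3,"fingers":0}]'
```

```text
schema error: expected keys dx, dy, dz, wx, wy, wz, fingers
```

```bash
python3 -m pendant '[{"dx":0,"dy":-3.0,"dz":3.3,"wx":0,"wy":0,"wz":0,"fingers":0},{"dx":0,"dy":-3.0,"dz":3.3,"wx":0,"wy":0,"wz":0,"fingers":0},{"dx":0,"dy":-3.0,"dz":3.3,"wx":0,"wy":0,"wz":0,"fingers":0},{"dx":0,"dy":-3.0,"dz":3.3,"wx":0,"wy":0,"wz":0,"fingers":0},{"dx":0,"dy":-3.0,"dz":3.3,"wx":0,"wy":0,"wz":0,"fingers":0},{"dx":0,"dy":-3.0,"dz":3.3,"wx":0,"wy":0,"wz":0,"fingers":0},{"dx":0,"dy":-3.0,"dz":3.3,"wx":0,"wy":0,"wz":0,"fingers":0},{"dx":0,"dy":-3.0,"dz":3.3,"wx":0,"wy":0,"wz":0,"fingers":0}]'
```

```text
t: 0.9
tcp_pos: [0.3869, 0.2561, 0.4015]
orientation: [[-0.004, 0.353, 0.936], [-0.002, 0.936, -0.353], [-1.0, -0.003, -0.003]]
contact_force: [1.4, 0.8, 1.1]
gripper_width: 0.0001
```

```bash
python3 -m pendant '[{"dx":0,"dy":-3.2,"dz":3.5,"wx":0,"wy":0,"wz":0,"fingers":0},{"dx":0,"dy":-3.2,"dz":3.5,"wx":0,"wy":0,"wz":0,"fingers":0},{"dx":0,"dy":-3.2,"dz":3.5,"wx":0,"wy":0,"wz":0,"fingers":0},{"dx":0,"dy":-3.2,"dz":3.5,"wx":0,"wy":0,"wz":0,"fingers":0},{"dx":0,"dy":-3.2,"dz":3.5,"wx":0,"wy":0,"wz":0,"fingers":0},{"dx":0,"dy":-3.2,"dz":3.5,"wx":0,"wy":0,"wz":0,"fingers":0},{"dx":0,"dy":-3.2,"dz":3.5,"wx":0,"wy":0,"wz":0,"fingers":0},{"dx":0,"dy":-3.2,"dz":3.5,"wx":0,"wy":0,"wz":0,"fingers":0}]'
python3 -m pendant '[{"dx":0,"dy":0,"dz":0,"wx":-8,"wy":0,"wz":0,"fingers":0},{"dx":0,"dy":0,"dz":0,"wx":-8,"wy":0,"wz":0,"fingers":0},{"dx":0,"dy":0,"dz":0,"wx":-8,"wy":0,"wz":0,"fingers":0},{"dx":0,"dy":0,"dz":0,"wx":-8,"wy":0,"wz":0,"fingers":0},{"dx":0,"dy":0,"dz":0,"wx":-8,"wy":0,"wz":0,"fingers":0},{"dx":0,"dy":0,"dz":0,"wx":-8,"wy":0,"wz":0,"fingers":0},{"dx":0,"dy":0,"dz":0,"wx":-8,"wy":0,"wz":0,"fingers":0},{"dx":0,"dy":0,"dz":0,"wx":-8,"wy":0,"wz":0,"fingers":0}]'
python3 -c "
from cell import bot;print(bot.get_obs()['joint_positions'])"
```

```text
t: 1.7
tcp_pos: [0.5625, -0.0972, 0.4016]
orientation: [[-0.004, 0.351, 0.937], [-0.002, 0.937, -0.351], [-1.0, -0.003, -0.003]]
contact_force: [1.3, 1.6, 0.2]
gripper_width: -0.0001
t: 2.5
tcp_pos: [0.5632, -0.1054, 0.3983]
orientation: [[-0.009, -0.71, 0.704], [-0.004, 0.704, 0.71], [-1.0, 0.003, -0.009]]
contact_force: [0.2, -1.0, -0.5]
gripper_width: 0.0
[ 0.13004148  0.44785884 -0.06866579  1.74248746  0.04232293  0.96109784
  2.40430241]
```

```bash
python3 -m pendant '[{"dx":0,"dy":-4.3,"dz":-0.8,"wx":0,"wy":0,"wz":0,"fingers":0},{"dx":3.5,"dy":0,"dz":0,"wx":0,"wy":0,"wz":0,"fingers":0},{"dx":3.5,"dy":0,"dz":0,"wx":0,"wy":0,"wz":0,"fingers":0},{"dx":3,"dy":0,"dz":0,"wx":0,"wy":0,"wz":0,"fingers":0},{"dx":1.7,"dy":0,"dz":0,"wx":0,"wy":0,"wz":0,"fingers":0},{"dx":0,"dy":0,"dz":0,"wx":0,"wy":0,"wz":0,"fingers":0}]'
cat > st.py <<'E'
from cell import bot,optics
from h import *
import sys
a=float(sys.argv[1]) 
o=bot.get_obs();p=o["tcp_pos"];R=np.array(o["orientation"])
d=np.array(p)[:2]-[.597,-.0045];c,s=np.cos(a),np.sin(a)
print("t",o["t"],"tip",(p+R[:,0]*.173).round(4),"vise frame",(c*d[0]+s*d[1]).round(4),(-s*d[0]+c*d[1]).round(4),"yaw-a deg",np.degrees(np.arctan2(-R[0,1],R[1,1])-a).round(1),"F",np.round(o["contact_force"],1), "j7",o["joint_positions"][6])
if len(sys.argv)>2:
    n=sys.argv[2]
    t=optics.capture("top");s=optics.capture("scene")
    f=lambda c,x,y:cv2.resize(c["frame"][y:y+120,x:x+160,::-1],None,fx=4.9,fy=4.9,interpolation=cv2.INTER_CUBIC)
    np.savez(f"top{n}.npz",**t);np.savez(f"scene{n}.npz",**s)
    cv2.imwrite(f"pics/t{n}.png",f(t,190,160));cv2.imwrite(f"pics/s{n}.png",f(s,230,150))
E
python3 st.py .81 1
```

```text
t: 3.1
tcp_pos: [0.5879, -0.1436, 0.2767]
orientation: [[-0.009, -0.715, 0.699], [-0.004, 0.699, 0.715], [-1.0, 0.004, -0.009]]
contact_force: [-0.5, 0.2, 0.1]
gripper_width: 0.0003
t 3.1 tip [ 0.5864 -0.1442  0.1037] vise frame -0.107 -0.0893 yaw-a deg -0.8 F [-0.5  0.2  0.1] j7 2.4520280428752343
```

View pics/s1.png

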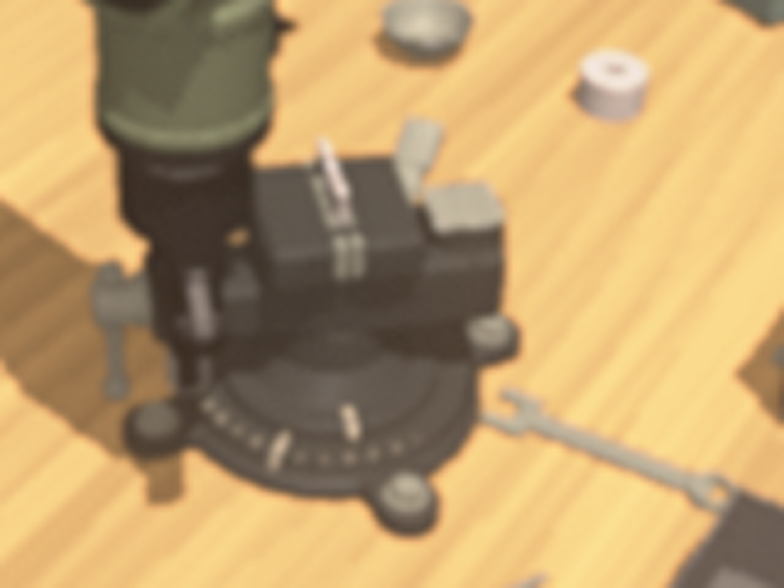

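View pics/t1.png

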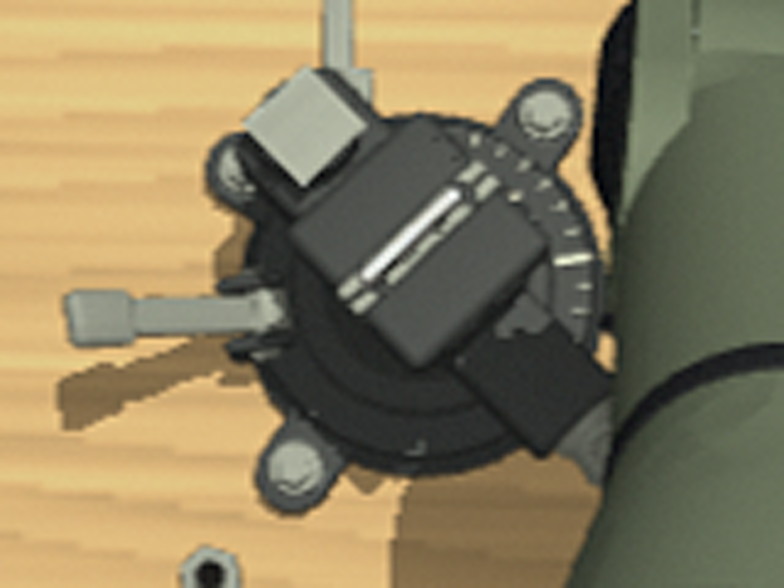

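```bash
python3 -m pendant '[{"dx":0.6,"dy":2.5,"dz":0,"wx":0,"wy":0,"wz":0,"fingers":0},{"dx":0,"dy":1.5,"dz":0,"wx":0,"wy":0,"wz":0,"fingers":0},{"dx":0,"dy":0.8,"dz":0,"wx":0,"wy":0,"wz":0,"fingers":0},{"dx":0,"dy":0.6,"dz":-0.22,"wx":3,"wy":0,"wz":0,"fingers":0},{"dx":0,"dy":0.6,"dz":-0.22,"wx":3,"wy":0,"wz":0,"fingers":0},{"dx":0,"dy":0.6,"dz":-0.22,"wx":3,"wy":0,"wz":0,"fingers":0},{"dx":0,"dy":0.6,"dz":-0.22,"wx":3,"wy":0,"wz":0,"fingers":0}]'
python3 st.py .6 2
```

```text
t: 3.9
tcp_pos: [0.5358, -0.1008, 0.2824]
orientation: [[0.017, -0.545, 0.838], [-0.011, 0.838, 0.545], [-1.0, -0.018, 0.008]]
contact_force: [6.8, -8.5, -1.9]
gripper_width: -0.0004
t 3.9 tip [ 0.5387 -0.1027  0.1094] vise frame -0.1049 -0.0449 yaw-a deg -1.3 F [ 6.8 -8.5 -1.9] j7 2.20579277050091
```

View pics/s2.png

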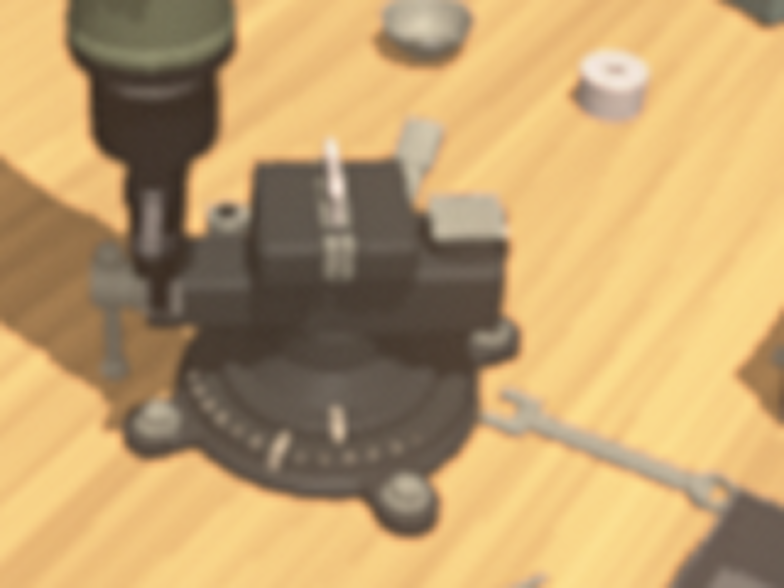

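```bash
cat > ang.py <<'E'
from h import *
import sys
n,zx,zy,ix,iy=sys.argv[1],*map(float,sys.argv[2:6])
s=load("scene"+n)
S=lambda x,y,h:ray(s,230+(x+.5)/4.9-.5,150+(y+.5)/4.9-.5,h)[:2]
C=np.array([.597,-.0045])
a=S(zx,zy,.025);b=S(ix,iy,.035);print(a,b)
A=[np.arctan2(*(v-C)[[0]],-(v-C)[1]) for v in(a,b)];print("zero",A[0],"index",A[1],"diff",A[1]-A[0])
E
python3 ang.py 1 280 450 350 421;python3 ang.py 2 280 450 337 423
```

```text
[ 0.61915501 -0.09042635] [ 0.64639063 -0.05230265]
zero 0.25234112656738394 index 0.8017350749864202 diff 0.5493939484190362
[ 0.61915501 -0.09042635] [ 0.64065659 -0.05851101]
zero 0.25234112656738394 index 0.6797757426756811 diff 0.42743461610829714
```

```bash
python3 -m pendant '[{"dx":0.7,"dy":0.6,"dz":-0.22,"wx":3,"wy":0,"wz":0,"fingers":0},{"dx":0.5,"dy":0.6,"dz":-0.22,"wx":3,"wy":0,"wz":0,"fingers":0},{"dx":0.4,"dy":0.6,"dz":-0.22,"wx":3,"wy":0,"wz":0,"fingers":0},{"dx":0.2,"dy":0.6,"dz":-0.22,"wx":3,"wy":0,"wz":0,"fingers":0}]'
python3 st.py .45 3
```

```text
t: 4.4
tcp_pos: [0.5221, -0.0893, 0.2717]
orientation: [[0.039, -0.348, 0.937], [-0.018, 0.937, 0.348], [-0.999, -0.031, 0.03]]
contact_force: [1.8, -12.3, 5.0]
gripper_width: 0.0
t 4.4 tip [ 0.5288 -0.0925  0.0989] vise frame -0.1043 -0.0438 yaw-a deg -5.4 F [  1.8 -12.3   5. ] j7 2.010046372322513
```

View pics/s3.png

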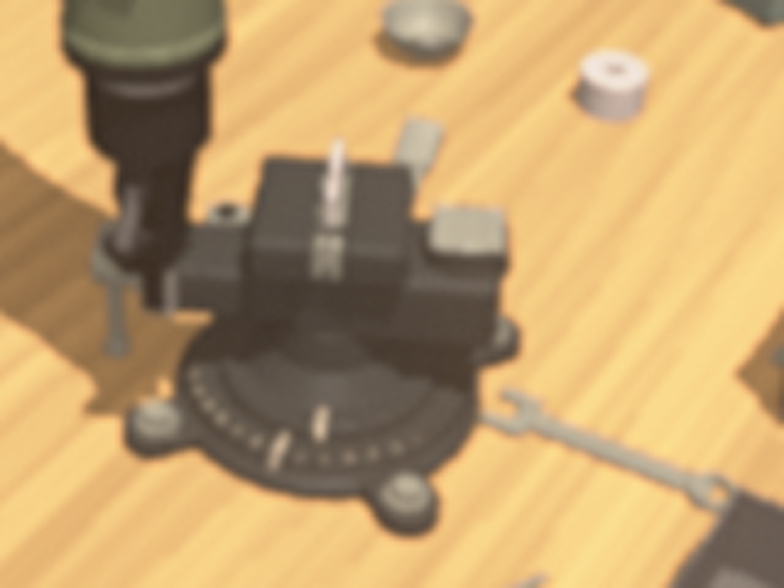

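```bash
python3 ang.py 3 280 450 321 424; python3 -m pendant '[{"dx":0.2,"dy":0.8,"dz":-0.22,"wx":1,"wy":0,"wz":0,"fingers":0},{"dx":0.2,"dy":0.8,"dz":-0.22,"wx":1,"wy":0,"wz":0,"fingers":0},{"dx":0.2,"dy":0.7,"dz":-0.15,"wx":1,"wy":0,"wz":0,"fingers":0}]'
python3 st.py .35 4
```

```text
[ 0.61915501 -0.09042635] [ 0.6328989  -0.06501472]
zero 0.25234112656738394 index 0.5354237121019735 diff 0.28308258553458954
t: 4.8
tcp_pos: [0.5115, -0.0743, 0.2697]
orientation: [[0.05, -0.291, 0.955], [-0.024, 0.956, 0.293], [-0.998, -0.038, 0.041]]
contact_force: [0.6, -12.6, 7.2]
gripper_width: -0.0001
t 4.8 tip [ 0.5201 -0.0785  0.097 ] vise frame -0.1043 -0.0362 yaw-a deg -3.1 F [  0.6 -12.6   7.2] j7 1.9329364903568127
```

View pics/s4.png

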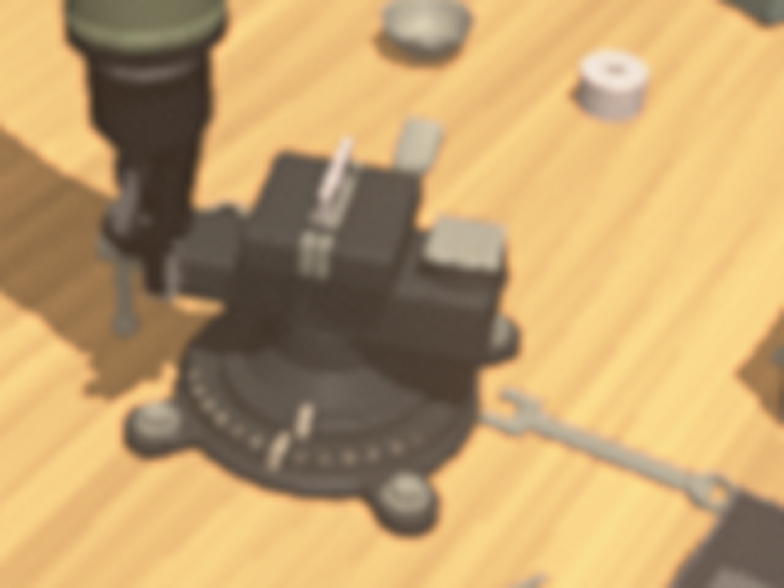

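View pics/t4.png

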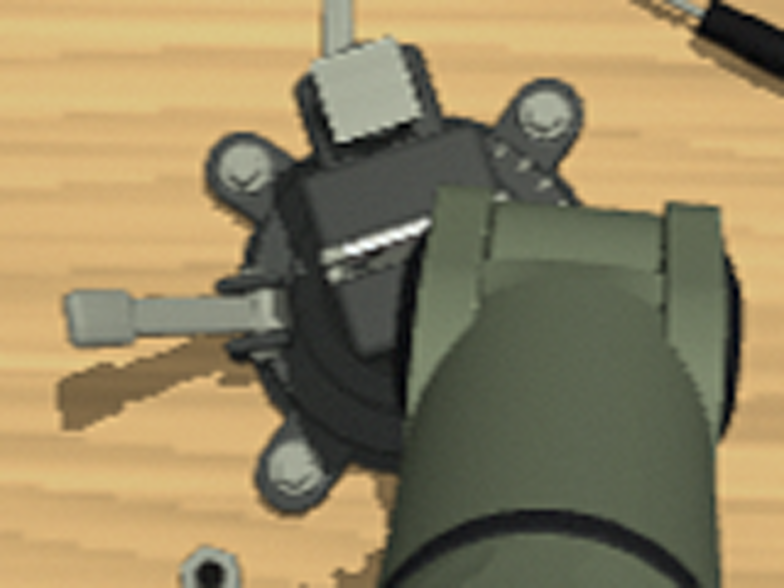

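```bash
python3 ang.py 4 280 450 304 421; python3 -m pendant '[{"dx":0.1,"dy":0.4,"dz":0.1,"wx":0.5,"wy":1.2,"wz":1.1,"fingers":0},{"dx":0.1,"dy":0.4,"dz":0.1,"wx":0.5,"wy":1.2,"wz":1.1,"fingers":0}]'
python3 st.py .27 5
```

```text
[ 0.61915501 -0.09042635] [ 0.62264205 -0.06882242]
zero 0.25234112656738394 index 0.3793408940261572 diff 0.12699976745877328
t: 5.1
tcp_pos: [0.5123, -0.068, 0.2699]
orientation: [[0.004, -0.274, 0.962], [-0.002, 0.962, 0.274], [-1.0, -0.002, 0.003]]
contact_force: [4.4, -11.5, -5.4]
gripper_width: -0.0003
t 5.1 tip [ 0.513  -0.0683  0.0969] vise frame -0.0985 -0.0386 yaw-a deg 0.4 F [  4.4 -11.5  -5.4] j7 1.9263325976814545
```

View pics/s5.png

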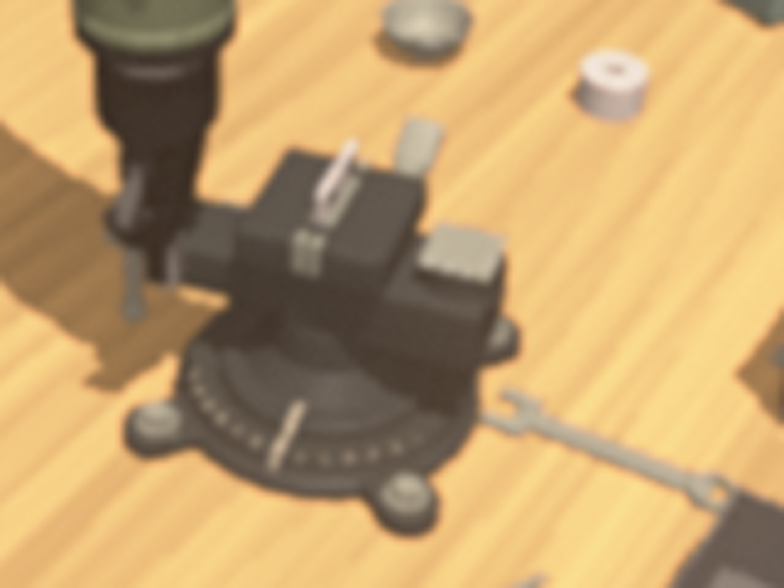

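```bash
cat > blob.py <<'E'
from h import *
import sys
from scipy.optimize import least_squares
I=[];Z=[]
for n in sys.argv[1:]:
    s=load("scene"+n);g=s["frame"].astype(float)
    P=cloud(s); x0,y0=275,225
    lum=g[225:252,270:312].mean(2); bg=cv2.medianBlur(lum.astype(np.uint8),9).astype(float)
    m=((lum-bg)>40).astype(np.uint8)
    k,l,st,ce=cv2.connectedComponentsWithStats(m,connectivity=8)
    for i in range(1,k):
        if st[i,4]>=6:
            w=(l==i)*(lum-bg);vv,uu=np.mgrid[:27,:42]
            u=(w*uu).sum()/w.sum()+270;v=(w*vv).sum()/w.sum()+225
            print(n,st[i,4],round(u,2),round(v,2),ray(s,u,v,.03)[:2].round(4),"z25",ray(s,u,v,.025)[:2].round(4),"z35",ray(s,u,v,.035)[:2].round(4))
E
python3 blob.py 0 1 2 3 4 5
python3 - <<'E'
from h import *
s=load("scene5");cv2.imwrite("pics/z5.png",cv2.resize(s["frame"][222:257,262:312,::-1],None,fx=16,fy=16,interpolation=cv2.INTER_CUBIC))
E
```

```text
0 14 301.17 235.47 [ 0.644  -0.0473] z25 [ 0.6413 -0.0427] z35 [ 0.6466 -0.0519]
0 12 286.6 241.09 [ 0.6207 -0.0937] z25 [ 0.618  -0.0894] z35 [ 0.6235 -0.098 ]
1 15 301.12 235.5 [ 0.6439 -0.0475] z25 [ 0.6412 -0.0429] z35 [ 0.6466 -0.0521]
1 13 286.51 241.2 [ 0.6208 -0.0943] z25 [ 0.618 -0.09 ] z35 [ 0.6236 -0.0986]
2 14 298.54 236.35 [ 0.6394 -0.0553] z25 [ 0.6367 -0.0507] z35 [ 0.6421 -0.0598]
2 13 286.51 241.2 [ 0.6208 -0.0943] z25 [ 0.618 -0.09 ] z35 [ 0.6236 -0.0986]
3 16 295.01 236.17 [ 0.63   -0.0608] z25 [ 0.6273 -0.0563] z35 [ 0.6327 -0.0653]
3 13 286.51 241.21 [ 0.6208 -0.0943] z25 [ 0.618 -0.09 ] z35 [ 0.6236 -0.0986]
4 14 291.7 235.22 [ 0.6192 -0.0631] z25 [ 0.6164 -0.0586] z35 [ 0.622  -0.0676]
4 10 286.18 241.52 [ 0.6207 -0.096 ] z25 [ 0.6179 -0.0917] z35 [ 0.6235 -0.1003]
5 30 288.23 237.52 [ 0.6161 -0.0778] z25 [ 0.6133 -0.0734] z35 [ 0.6189 -0.0822]
```

View pics/z5.png

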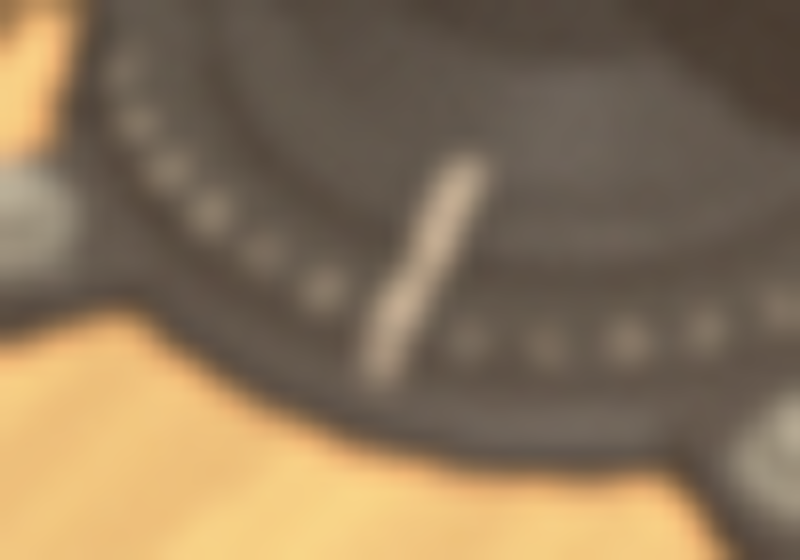

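```bash
python3 -m pendant '[{"dx":0,"dy":-2,"dz":0,"wx":0,"wy":0,"wz":0,"fingers":0},{"dx":0,"dy":-4.5,"dz":0,"wx":0,"wy":0,"wz":0,"fingers":0},{"dx":0,"dy":-4.5,"dz":0,"wx":0,"wy":0,"wz":0,"fingers":0},{"dx":0,"dy":-4.5,"dz":0,"wx":0,"wy":0,"wz":0,"fingers":0},{"dx":0,"dy":-4.5,"dz":0,"wx":0,"wy":0,"wz":0,"fingers":0},{"dx":0,"dy":-4.5,"dz":0,"wx":0,"wy":0,"wz":0,"fingers":0}]'; python3 st.py .27 6
```

```text
t: 5.8
tcp_pos: [0.5855, -0.3059, 0.2779]
orientation: [[0.013, -0.285, 0.959], [0.0, 0.959, 0.285], [-1.0, -0.003, 0.013]]
contact_force: [0.2, 0.7, -0.1]
gripper_width: 0.0004
t 5.8 tip [ 0.5878 -0.3058  0.1049] vise frame -0.0914 -0.2874 yaw-a deg 1.1 F [ 0.2  0.7 -0.1] j7 2.2989967603949957
```

View pics/t6.png

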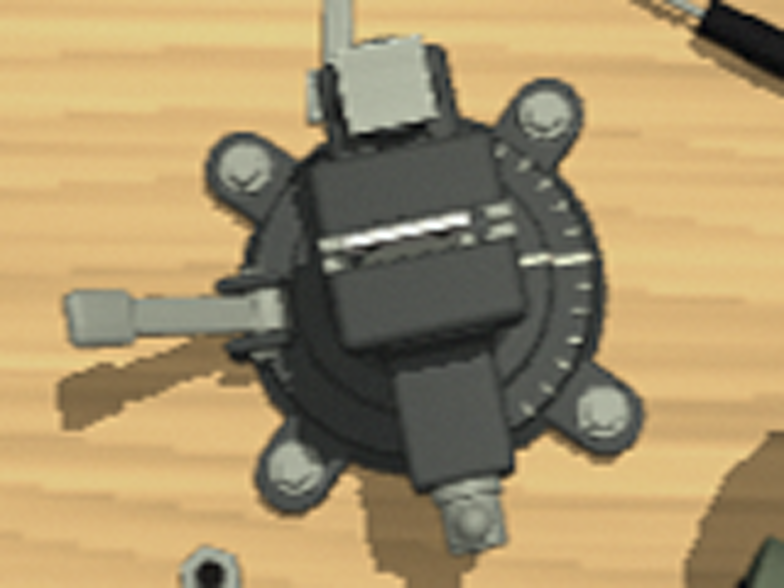

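View pics/s6.png

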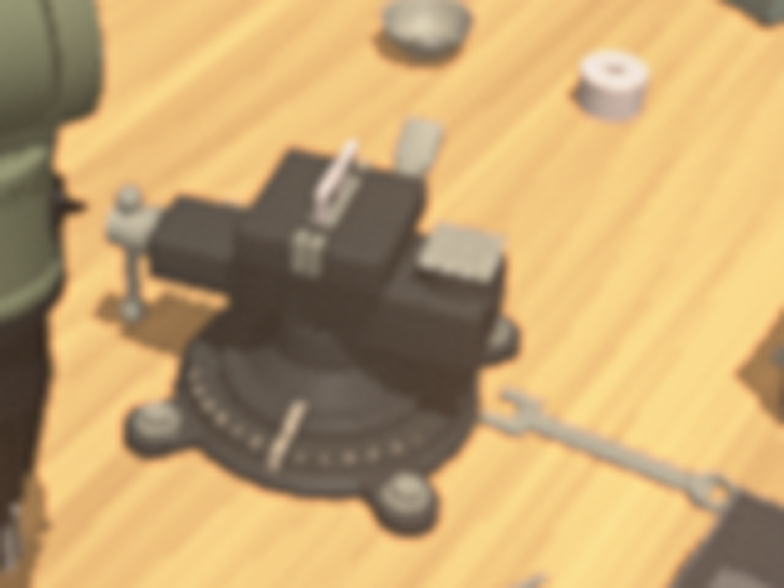

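```bash
python3 - <<'E'
from h import *
t=load("top6")
T=lambda x,y,h:ray(t,190+(x+.5)/4.9-.5,160+(y+.5)/4.9-.5,h)[:2]
L=[T(548,112,.027),T(245,165,.027),T(295,468,.027),T(603,410,.027)]
C=np.mean(L,0);print("C",C,"L",[np.degrees(np.arctan2(*(l-C)[::-1])).round(2) for l in L],[np.linalg.norm(l-C).round(4) for l in L])
A=lambda p:np.arctan2((p-C)[0],-(p-C)[1])
print("zero",A(T(573,258,.025)),"index",A(T(536,261.5,.035)),[np.linalg.norm(q-C) for q in (T(573,258,.025),T(536,261.5,.035))])
s=T(473,520,.131)-C;print("spindle",np.arctan2(-s[1],-s[0]),np.linalg.norm(s))
l=T(100,318,.1)-C;print("lever",np.arctan2(-l[0],l[1]))
P=cloud(t);m=(abs(P[...,2]-.16)<.005)&(np.hypot(P[...,0]-C[0],P[...,1]-C[1])<.075);q=P[m]
print(cv2.minAreaRect(np.float32(q[:,:2]*1000)))
cv2.imwrite("pics/z6.png",cv2.resize(t["frame"][195:235,280:320,::-1],None,fx=14,fy=14,interpolation=cv2.INTER_CUBIC))
E
```

```text
C [ 0.59880269 -0.00529616] L [np.float64(-33.75), np.float64(56.44), np.float64(146.71), np.float64(-123.51)] [np.float64(0.1202), np.float64(0.1196), np.float64(0.1203), np.float64(0.1187)]
zero 0.218965755724982 index 0.22096582513890628 [np.float64(0.08374991621882105), np.float64(0.06283620745714598)]
spindle 0.21828410035312065 0.13931977509489832
lever 0.2042236321219215
((597.6211547851562, -3.9374122619628906), (97.18329620361328, 94.65962219238281), 13.075793266296387)
```

View pics/z6.png

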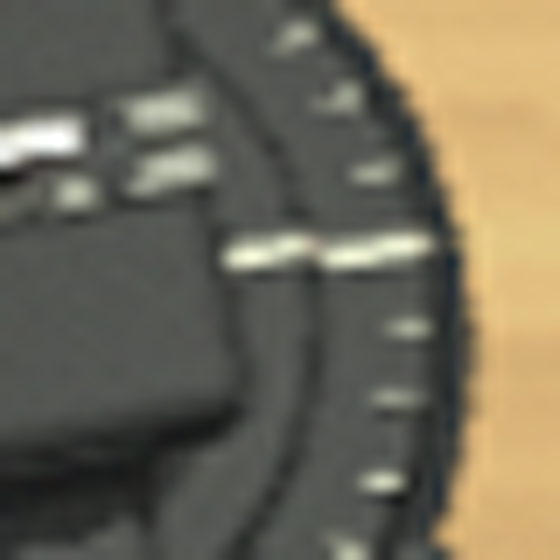

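The vise is square within about 0.02 rad: index 0.221, zero 0.219, spindle 0.218, and base yaw from the lugs 0.20. Next I'll lift and move over to the lever.

```bash
python3 -m pendant '[{"dx":-4.5,"dy":0,"dz":0,"wx":0,"wy":0,"wz":0,"fingers":0},{"dx":-4.5,"dy":0,"dz":0,"wx":0,"wy":0,"wz":0,"fingers":0},{"dx":-4.5,"dy":0,"dz":0,"wx":0,"wy":0,"wz":0,"fingers":0},{"dx":0,"dy":4.4,"dz":1.1,"wx":0,"wy":0,"wz":0,"fingers":0},{"dx":0,"dy":4.4,"dz":1.1,"wx":0,"wy":0,"wz":0,"fingers":0}]'; python3 -m pendant '[{"dx":0,"dy":4.4,"dz":1.1,"wx":0,"wy":0,"wz":0,"fingers":0},{"dx":0,"dy":4.4,"dz":1.1,"wx":0,"wy":0,"wz":0,"fingers":0},{"dx":0,"dy":4.4,"dz":1.1,"wx":0,"wy":0,"wz":0,"fingers":0},{"dx":0,"dy":4.4,"dz":1.1,"wx":0,"wy":0,"wz":0,"fingers":0},{"dx":0,"dy":4.4,"dz":1.1,"wx":0,"wy":0,"wz":0,"fingers":0},{"dx":0,"dy":4.4,"dz":1.1,"wx":0,"wy":0,"wz":0,"fingers":0},{"dx":0,"dy":4.4,"dz":1.1,"wx":0,"wy":0,"wz":0,"fingers":0}]'; python3 st.py .207
```

```text
t: 6.4
tcp_pos: [0.5785, -0.2258, 0.422]
orientation: [[0.019, -0.267, 0.963], [-0.007, 0.964, 0.267], [-1.0, -0.012, 0.016]]
contact_force: [0.8, 1.1, -0.9]
gripper_width: -0.0005
t: 7.1
tcp_pos: [0.5689, 0.1028, 0.4303]
orientation: [[0.035, -0.264, 0.964], [-0.007, 0.964, 0.265], [-0.999, -0.016, 0.032]]
contact_force: [0.9, -0.2, 0.2]
gripper_width: -0.0003
t 7.1 tip [0.5749 0.1016 0.2574] vise frame -0.0055 0.1108 yaw-a deg 3.5 F [ 0.9 -0.2  0.2] j7 1.5451143782532362
```

```bash
python3 -m pendant '[{"dx":0,"dy":4.6,"dz":0.9,"wx":0,"wy":1.8,"wz":0.9,"fingers":0},{"dx":4,"dy":0,"dz":0,"wx":0,"wy":0,"wz":0,"fingers":0},{"dx":4,"dy":0,"dz":0,"wx":0,"wy":0,"wz":0,"fingers":0},{"dx":3,"dy":0,"dz":0,"wx":0,"wy":0,"wz":0,"fingers":0},{"dx":0,"dy":0,"dz":0,"wx":0,"wy":0,"wz":0,"fingers":0}]'; python3 st.py .207 7
```

```text
t: 7.6
tcp_pos: [0.565, 0.1613, 0.3239]
orientation: [[0.01, -0.275, 0.961], [0.008, 0.961, 0.275], [-1.0, 0.005, 0.011]]
contact_force: [-1.6, -0.4, 0.5]
gripper_width: 0.0002
t 7.6 tip [0.5667 0.1626 0.1509] vise frame 0.0028 0.1688 yaw-a deg 4.1 F [-1.6 -0.4  0.5] j7 1.4607047815810312
```

View pics/s7.png

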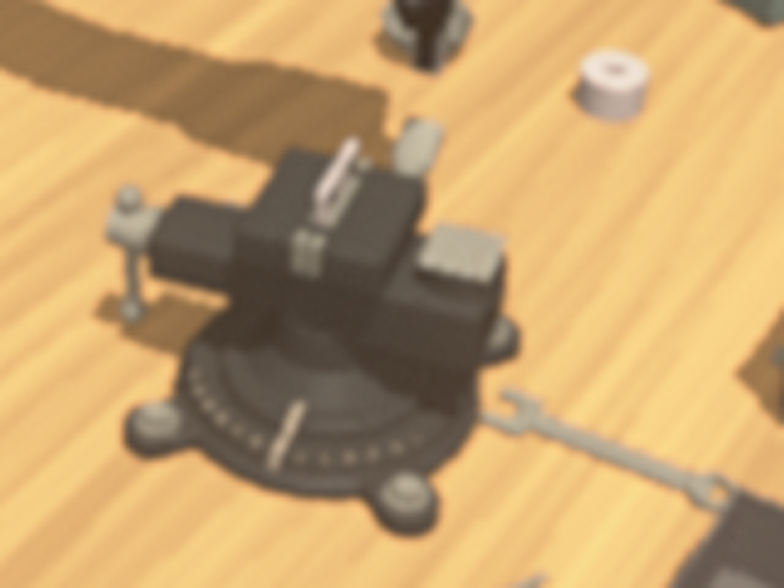

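```bash
python3 - <<'E'
from h import *
s=load("scene7");q=proj(s,[[.5667,.1626,.1509],[.5655,.149,.104],[.597,-.005,.181]])
print(q, (q-[230,150])*4.9)
P=cloud(s);print(P[160,317],P[158,317],P[178,314])
E
```

```text
[[316.55675035 164.21959901]
 [313.31870338 177.58936811]
 [297.39354039 184.2879704 ]] [[424.12807673  69.67603514]
 [408.26164655 135.18790372]
 [330.22834789 168.01105494]]
[0.57396405 0.14982994 0.17680488] [0.57131323 0.15374579 0.18146553] [0.565207   0.15458357 0.09896903]
```

View pics/t7.png

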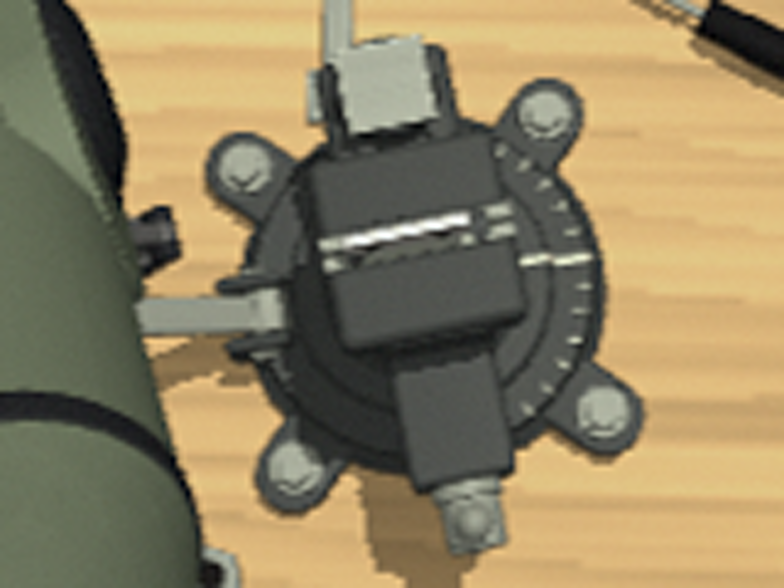

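```bash
python3 -m pendant '[{"dx":1.5,"dy":-1.0,"dz":0,"wx":0,"wy":-0.5,"wz":0.6,"fingers":0},{"dx":1.4,"dy":0,"dz":0,"wx":0,"wy":0,"wz":0,"fingers":0},{"dx":1.2,"dy":0.2,"dz":0,"wx":0,"wy":0,"wz":0,"fingers":0},{"dx":1.2,"dy":0.4,"dz":0,"wx":0,"wy":0,"wz":0,"fingers":0},{"dx":1.2,"dy":0.4,"dz":0,"wx":0,"wy":0,"wz":0,"fingers":0}]'; python3 st.py .207 8
```

```text
t: 8.2
tcp_pos: [0.5706, 0.1636, 0.269]
orientation: [[0.033, -0.273, 0.961], [0.026, 0.962, 0.272], [-0.999, 0.016, 0.039]]
contact_force: [-1.2, 0.1, 7.8]
gripper_width: -0.0002
t 8.2 tip [0.5763 0.1681 0.0962] vise frame 0.0087 0.17 yaw-a deg 4.0 F [-1.2  0.1  7.8] j7 1.4625515482282812
```

View pics/s8.png

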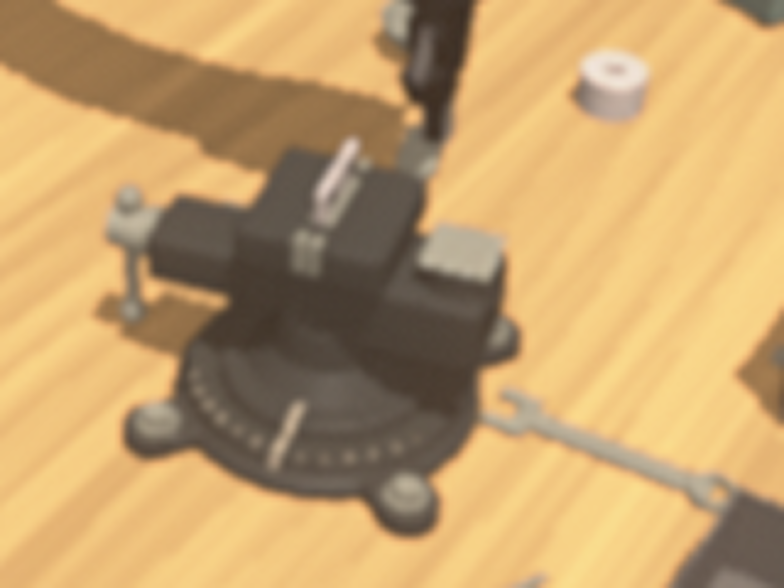

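```bash
python3 -m pendant '[{"dx":0.3,"dy":0.2,"dz":-0.5,"wx":0,"wy":1.2,"wz":-0.5,"fingers":0},{"dx":1.0,"dy":0.3,"dz":-0.4,"wx":0,"wy":1.2,"wz":-0.5,"fingers":0},{"dx":1.2,"dy":0.3,"dz":-0.1,"wx":0,"wy":0.3,"wz":0,"fingers":0},{"dx":1.2,"dy":0.3,"dz":-0.1,"wx":0,"wy":0.3,"wz":0,"fingers":0}]'; python3 st.py .207 9
```

```text
t: 8.7
tcp_pos: [0.5579, 0.1732, 0.2335]
orientation: [[-0.01, -0.274, 0.962], [-0.006, 0.962, 0.274], [-1.0, -0.003, -0.012]]
contact_force: [4.0, 0.2, 6.8]
gripper_width: 0.0001
t 8.7 tip [0.5561 0.1721 0.0605] vise frame -0.0018 0.1819 yaw-a deg 4.0 F [4.  0.2 6.8] j7 1.42838493319246
```

View pics/s9.png

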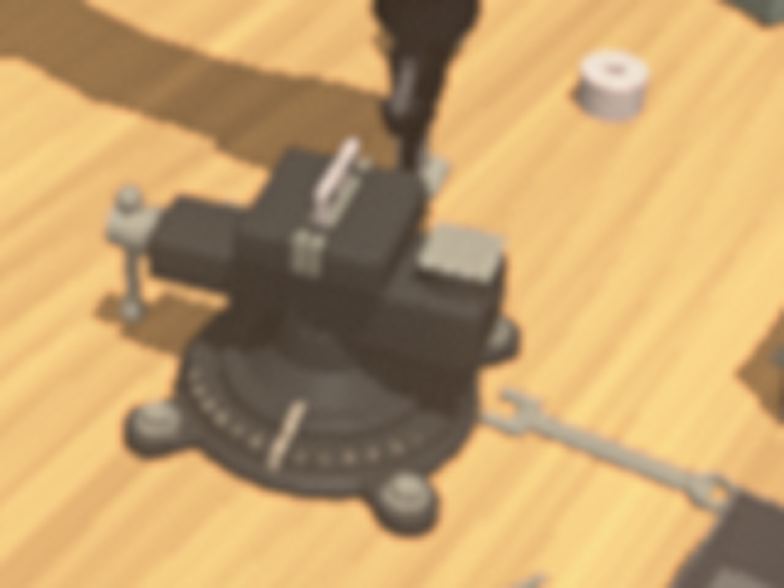

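```bash
python3 -m pendant '[{"dx":1.0,"dy":0.2,"dz":0.1,"wx":0,"wy":0,"wz":0,"fingers":0},{"dx":1.0,"dy":0.2,"dz":0.1,"wx":0,"wy":0,"wz":0,"fingers":0},{"dx":0.7,"dy":0.1,"dz":0,"wx":0,"wy":0,"wz":0,"fingers":0}]'; python3 st.py .207;  python3 -m pendant '[{"dx":0.4,"dy":0,"dz":0,"wx":0,"wy":0,"wz":0,"fingers":0}]'; python3 st.py .207 10
```

```text
t: 9.1
tcp_pos: [0.5571, 0.178, 0.2071]
orientation: [[-0.014, -0.274, 0.962], [-0.009, 0.962, 0.274], [-1.0, -0.005, -0.016]]
contact_force: [-4.6, -6.9, 73.0]
gripper_width: 0.0001
t 9.1 tip [0.5548 0.1764 0.0341] vise frame -0.0015 0.1868 yaw-a deg 4.0 F [-4.6 -6.9 73. ] j7 1.418292421842298
t: 9.2
tcp_pos: [0.5575, 0.178, 0.2065]
orientation: [[-0.013, -0.273, 0.962], [-0.009, 0.962, 0.273], [-1.0, -0.005, -0.015]]
contact_force: [-30.8, -8.4, 120.0]
gripper_width: 0.0002
t 9.2 tip [0.5552 0.1764 0.0335] vise frame -0.0012 0.1868 yaw-a deg 4.0 F [-30.8  -8.4 120. ] j7 1.417699650198781
```

View pics/s10.png

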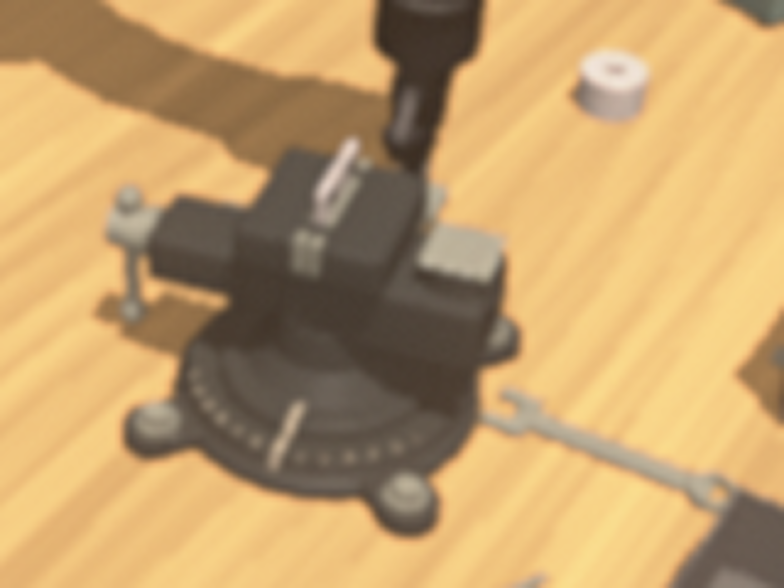

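The lever is on its stop, but the extra 0.4 cm press read 120 N vertically. With the sideways part that is about 124 N, at or over the wrist limit. I shouldn't have chained that row without reading the 73 N first. I'm backing off now.

```bash
python3 -m pendant '[{"dx":-1,"dy":0,"dz":0,"wx":0,"wy":0,"wz":0,"fingers":0},{"dx":-4,"dy":0,"dz":0,"wx":0,"wy":0,"wz":0,"fingers":0},{"dx":-4.5,"dy":0,"dz":0,"wx":0,"wy":0,"wz":0,"fingers":0},{"dx":-4.5,"dy":0,"dz":0,"wx":0,"wy":0,"wz":0,"fingers":0},{"dx":-4.5,"dy":2,"dz":0,"wx":0,"wy":0,"wz":0,"fingers":0},{"dx":0,"dy":4.5,"dz":0,"wx":0,"wy":0,"wz":0,"fingers":0},{"dx":0,"dy":4.5,"dz":0,"wx":0,"wy":0,"wz":0,"fingers":0},{"dx":0,"dy":4.5,"dz":0,"wx":0,"wy":0,"wz":0,"fingers":0}]'
python3 -m pendant '[{"dx":0,"dy":4.5,"dz":0,"wx":0,"wy":0,"wz":0,"fingers":0},{"dx":0,"dy":4.5,"dz":0,"wx":0,"wy":0,"wz":0,"fingers":0},{"dx":0,"dy":4.5,"dz":0,"wx":0,"wy":0,"wz":0,"fingers":0},{"dx":0,"dy":4.5,"dz":0,"wx":0,"wy":0,"wz":0,"fingers":0},{"dx":0,"dy":0,"dz":0,"wx":0,"wy":0,"wz":0,"fingers":0}]'
python3 st.py .207 11
python3 - <<'E'
from h import *
t=load("top11");P=cloud(t)
for w in np.arange(.11,.215,.01):
    p=np.array([.598,-.005])+w*np.array([-.2055,.9787]);q=proj(t,[[*p,.033]])[0]
    print(round(w,3),P[int(round(q[1])),int(round(q[0]))].round(4))
cv2.imwrite("pics/full11.png",t["frame"][:,:,::-1])
E
```

```text
t: 10.1
tcp_pos: [0.5169, 0.3251, 0.4038]
orientation: [[-0.015, -0.261, 0.965], [-0.014, 0.965, 0.261], [-1.0, -0.01, -0.018]]
contact_force: [0.7, 0.3, -0.5]
gripper_width: 0.0
t: 10.6
tcp_pos: [0.4618, 0.5099, 0.4037]
orientation: [[-0.018, -0.266, 0.964], [-0.016, 0.964, 0.266], [-1.0, -0.01, -0.022]]
contact_force: [0.0, -0.8, -0.4]
gripper_width: 0.0004
t 10.6 tip [0.4586 0.5071 0.2307] vise frame -0.0266 0.5312 yaw-a deg 3.6 F [ 0.  -0.8 -0.4] j7 0.9011370818844391
0.11 [0.5765 0.1024 0.0341]
0.12 [0.5735 0.1128 0.0348]
0.13 [0.5708 0.1234 0.0332]
0.14 [0.5681 0.1314 0.0322]
0.15 [0.568 0.142 0.032]
0.16 [0.5641 0.1517 0.0377]
0.17 [0.5618 0.1599 0.0345]
0.18 [0.5621 0.171  0.0312]
0.19 [0.5595 0.1818 0.0292]
0.2 [0.5554 0.1911 0.0363]
0.21 [0.5553 0.199  0.0362]
```

View pics/t11.png

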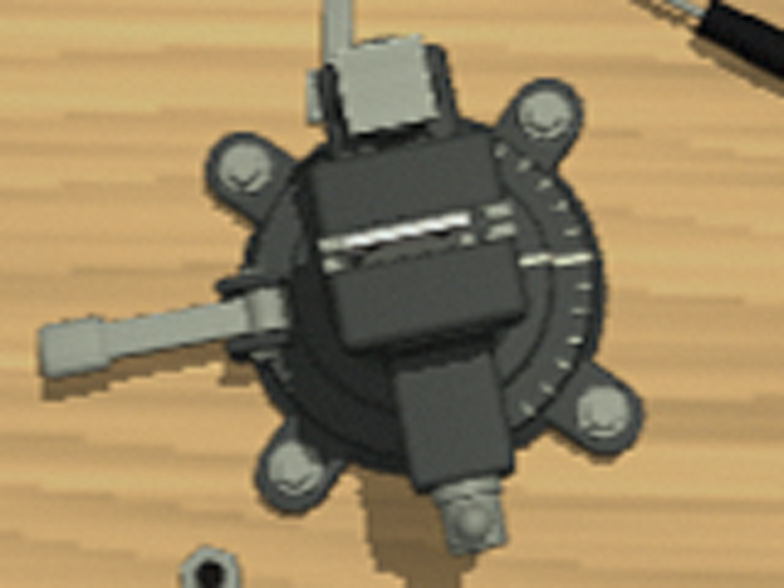

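View pics/s11.png

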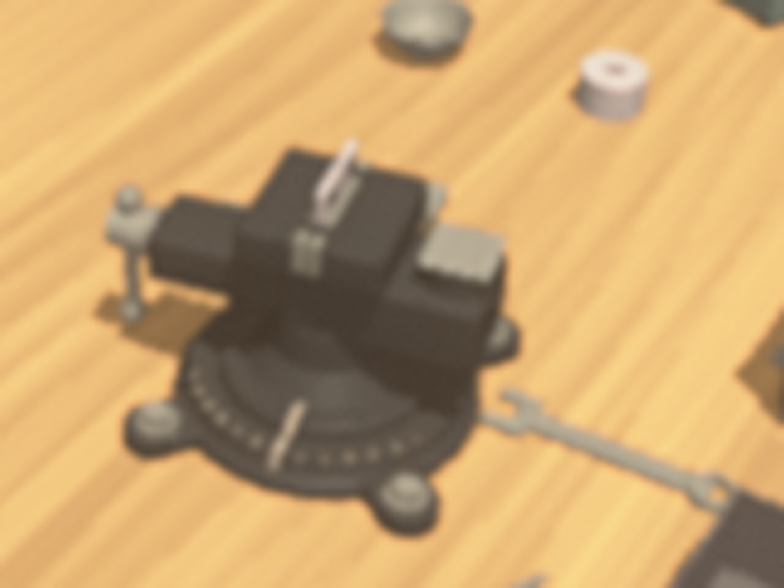

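View pics/full11.png

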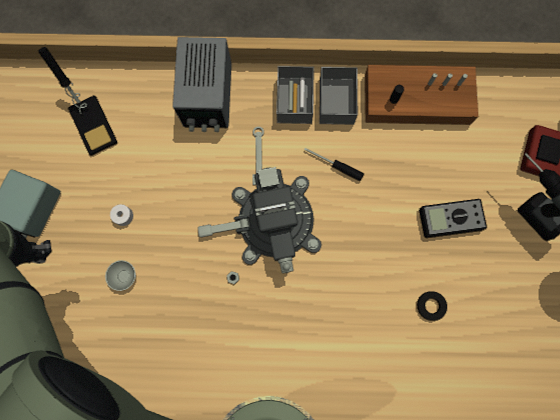

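The lever lies flat: its top is 29–38 mm up along its whole length, with its end at pixel (205,231). The index line still runs straight into the zero line at (300,213). The bystanders are where they were, and the arm is clear of everything.

```bash
python3 -c "
from cell import bot;print(bot.sign_off())"
```

```text
the job is handed in; nothing more can be done
None
```

The vise is square and the clamp lever is down flat, but I may have broken the 120 N wrist force limit while pressing the lever, which would fail the run. I handed the job in at about 10.7 s.

**What I did:** I pushed the slide side with shut fingers until the index line met the zero line. I then backed off and checked, pressed the lever down onto its stop, and withdrew the arm.

**Last checks:**
- **Vise:** in the top view taken before pressing, the index line sat at 0.221 rad and the zero line at 0.219. The spindle gave 0.218, the jaws 0.228, and the base's lugs and the lever 0.20. These differ by up to about 0.03 rad, still within the 0.06 allowed. By eye, the lines still met after the lever was pressed.
- **Lever:** its top is level at about 29–38 mm above the bench along its whole length, so it is flat.
- **Surroundings:** by eye, the bystanders visible in the top view had not moved, and the contact force was about zero with the arm clear.

**What went wrong:** the lever had already reached its stop at 73 N. I had chained one more 0.4 cm press without reading that first, and it read 120.0 N vertically with 31 N and 8 N sideways. That totals about 124 N, slightly over the limit if it is judged on the total force. No failure was reported, but I can't rule one out.

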